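# Turn the sample plate over and hold the index plunger out

## Robot

A 7-joint arm with a two-finger parallel gripper is mounted at the origin on the work surface; the furniture and walls round the work are solid. World frame = base frame: x ahead of the robot, y to its left, z up, the work surface at z = 0. Lengths are in mm, angles in rad, forces in N, time in s.
With the tool pointing down it reaches from about 400 to 850 mm from the base axis. Payload 4.5 kg.
Tool frame: the origin (TCP) lies at the very end of the fingers, on their centre line; the grasp point (between the pads) lies 19 mm behind it (robot.tcp_to_grasp is the distance from the TCP to the grasp point, in mm); z points along the fingers, y is the direction in which the jaws open and shut (so a half turn about z gives the same grasp; the last joint's range is limited). The gripper opens to 85 mm and grips with 20 to 120 N. Pads are 22 mm wide; open, the fingers measure 114 mm over their backs; the gripper's body (76 mm by 85 mm) begins 54 mm behind the grasp point. The pads swing forward as they close: fully open they stand 13 mm farther back than shut.
Start: joints at [-1.23, 0.689, -0.195, 1.565, 0.157, 0.902, -0.215], TCP at [188.737, 595.848, 204.017] pointing down, gripper open.
Joint ranges: [-3.01, 3.01], [-0.46, 2.08], [-1.47, 1.51], [0.13, 2.56], [-1, 4.14], [0.04, 2.09], [-2.66, 2.66]. Speed limits (rad/s): [2.57, 2.57, 3.14, 3.14, 3.14, 3.14, 3.14].

## Interface

Orientations are given as a 3x3 rotation matrix whose columns are the frame's x, y, z axes.
In Python, from workcell import robot gives the robot as it stands. The module is installed in compiled form; this text tells all that it offers.
- The arm moves only by the tool move_arm, never from a script. Its argument "commands" is a list that holds one entry, the list of rows, each a list of 6 numbers: the shift along the tool's x, y, z in mm, then the turn, a rotation vector about the tool's x, y, z in degrees. A call has 1 to 12 rows; each row is the pose to reach, as a shift and turn from the pose measured when the call began, along the tool's axes at that moment; what a row does not reach only later rows make up. A row lasts 1/12 s, in which the tool goes at most 41.7 mm and 7.16 degrees, less where a joint would pass 70% of its speed; a pose out of reach is approached as far as the arm can. A call with a gripper value outside its range is refused whole. "jaw" is the finger opening in mm, from 0 to 85.4, set as the call begins (left out, the last holds). The fingers move at their own pace and stop on an object; "squeeze" is the grip in N (left out, the last holds). Time passes only in rows, so rows that repeat a pose let the fingers close. It gives the time, the measured TCP pose, the force and the opening at its end, in the units of the state.
- robot.get_state(): the state, without advancing time (a new reading comes with each control period).
- robot.capture(name): name is "side" or "top"; returns the picture (384x512x3 uint8, red, green, blue); there is no depth.
- robot.camera_model(name): a dict with "vfov" (degrees; the focal length in pixels is half the picture's height over the tangent of half this angle, whatever the lens; pixels are square), "cx", "cy" (the principal point, pixels), "R" (3x3) and "t" (3): a world point X has camera coordinates R X + t. Camera axes: x right, y down, z forward; pixel columns grow to the right and rows downward; lengths in mm; the calibration is good to about 2 mm. A picture is of the moment at which its call begins. camera_model takes no time and is no camera call.
- robot.job_done(): hands the job in, once; it reports no verdict.
The state is a dict: "time": time; "qpos": joint angles; "qd": joint speeds; "effort": joint torques, N m; "tcp_pos": TCP position; "tool_rot": TCP orientation; "contact_force": force on the tool from outside, world axes, zero at the start; "ft_torque": the same for the moment, N m; "width": finger opening in mm.
Only numpy, scipy, OpenCV 4.12 (cv2) and the standard library are available. Lean on these libraries where they do the work, as an engineer would, in place of code of your own. Each camera call takes 0.05 s, during which the arm holds its last target. There are 200 camera calls.

## Task

On the metal jig, swing the hinged sample plate right over by its orange tee handle so that it lies flat on the other side with its blue coated face up, and let go of it. Then pull the red knob of the sprung index plunger up as far as it goes, so that the locked shuttle runs back to its rear stop, and finish while still holding the plunger fully up in the gripper. Do not disturb the other things on the worktop.

Things in the scene. Friction and masses are not known exactly. Their poses are not given: they have to be found in the camera images.
- jig: Fixed metal jig, base 285 x 130 x 12 mm (x -160 to 125 mm) with sliding shuttle, hinged sample plate and, at the front, a red plunger knob. Origin on the worktop under the hinge line (shuttle locked); x from the knob to the rear stop (x 111 mm, 38 mm high), y to the side where the plate lies at first. All fixed parts are below 56 mm, knob top 83 mm
- leaf_hinge (a point): middle of the plate's hinge line, 45 mm above the worktop; the line runs along the jig's x; two hinge lugs at x = +-45 mm. It moves with the shuttle
- tee_center (a point): Centre of the tee handle: orange round bar, 36 mm long, 16 mm diameter, flat ends, parallel to the hinge line, 104 mm from it, on an 8 mm stem 30 mm out from the free edge of the 70 mm wide, 6 mm thick plate. Gripped on its flat ends (fingers closing along jig x) it turns between the pads as the plate swings. 45 mm above the worktop when the plate lies flat on either side
- leaf (a joint): turn of the sample plate about its hinge, rad: 0 = lying flat on the jig's +y side, plain white face up; pi/2 = upright; 3.14 = lying flat on the -y side, blue face with yellow dots up. Stiff hinge (about 0.12 N m): it stays where it is left; starts between 0 and 0.4
- shuttle (a joint): travel of the shuttle along the jig's x, m: 0 to 0.001 = locked by the plunger pin (slight play), 0.040 = against the rear stop. A spring of about 4 N drives it back within about a second once the pin is clear of its hole
- plunger (a joint): lift of the index plunger, m: 0 = pin seated in the shuttle's hole, 0.016 = fully up; the pin leaves the hole at about 0.009. A spring pulls it down with about 6 N at 0 and 10 N when fully up
- knob_center (a point): Centre of the red plunger knob: upright, 24 mm diameter, 26 mm high (13 mm either way of this point), at jig x = -85 mm, y = 0, 70 mm above the worktop when seated; rises with the plunger. Below it a steel sleeve 20 mm wide (top at 55 mm) and a grey bridge 70 mm along y (top at 44 mm)
- petri_a: Bystander, to be left alone: closed clear petri dish, 61 mm across, 12 mm high; origin at the centre of its underside
- tape_roll_yellow: Bystander, to be left alone: yellow tape roll lying flat, 75 mm across, 19 mm high; origin at the centre of its underside
- amber_bottle: Bystander, to be left alone: brown bottle with white cap, 58 mm across, 112 mm high; origin at the centre of its underside

How it is judged (in metres and radians):
On the way, in this order (a step that is already met when the one before it is completed fails the run):
1. the sample plate lies flat on the other side, blue face up, with the shuttle still locked, and has been let go (value of joint leaf above 3 rad and value of joint shuttle below 0.006 m and value of joint plunger below 0.004 m and contact force between the fingers and anything else below 0.3 N), for 0.2 s.
2. the plunger is gripped and pulled fully up (value of joint plunger above 0.0135 m and contact force between the fingers and plunger above 2 N), for 0.2 s.
At the end, for the whole second after the job is handed in: the plate lies blue face up (hinge beyond 3.0 rad), the shuttle is at its rear stop (beyond 36 of 40 mm), and the fingers hold the plunger by its knob at more than 13.5 of its 16 mm of lift, with a contact force above 2 N (all of step 2 and value of joint leaf above 3 rad and value of joint shuttle above 0.036 m and distance between the grasp point and knob_center below 0.04 m); the arm keeps its last pose, push and grip.
It fails at once if the closed petri dish is moved more than 25 mm or tipped (distance of petri_a from where it was at the start of the episode above 0.025 m or angle between petri_a's own z axis and vertical above 0.4 rad).
It fails at once if the yellow tape roll is moved more than 25 mm or tipped (distance of tape_roll_yellow from where it was at the start of the episode above 0.025 m or angle between tape_roll_yellow's own z axis and vertical above 0.4 rad).
It fails at once if the amber bottle is moved more than 25 mm or tipped (distance of amber_bottle from where it was at the start of the episode above 0.025 m or angle between amber_bottle's own z axis and vertical above 0.4 rad).
It also fails if it takes over 48 s, if anything falls off the work surface, if the arm or the gripper's body presses on something with over 40 N, if the wrist force passes 120 N, or if a joint passes its speed limit or range.

## Working session

There is one attempt and no reset: what is moved stays moved. The work goes in short steps, Python scripts to look and compute and a tool call to move; the robot and the scene stay as the last step left them, time stands still between calls to the robot, and variables do not carry over. Pictures are saved under pics/ and viewed, about 8 in all and at most 12, crops included, and the job is handed in when it is done.

Besides the shell and the picture viewer there is one more tool, called as name([rows], argument=value, ...), one row to a line, values as JSON. move_arm: Moves the arm, as the interface text tells. Its arguments: {"type":"object","properties":{"commands":{"type":"array","items":{"type":"array","items":{"type":"array","items":{"type":"number"}}}},"jaw":{"type":"number"},"squeeze":{"type":"number"}},"required":["commands"]}

```bash
mkdir -p pics
python3 - <<'E'
from workcell import robot
import cv2,numpy as np
for n in("side","top"):
    cv2.imwrite(f"pics/{n}0.png",robot.capture(n)[:,:,::-1])
    m=robot.camera_model(n);R=np.array(m["R"]);print(n,m, -R.T@np.array(m["t"]))
a=cv2.imread("pics/side0.png");b=cv2.imread("pics/top0.png")
s=robot.get_state();print(s)
E
```

```text
side {'vfov': 47.52052002118606, 'cx': 259.0707595363365, 'cy': 192.80161613025507, 'R': array([[ 0.90655996, -0.42141483, -0.02363422],
       [-0.24601741, -0.48208098, -0.84087654],
       [ 0.34296424,  0.76811944, -0.5407107 ]]), 't': array([-524.83017663,  223.45750621, 1317.4604753 ])} [   78.9226369  -1125.41360389   887.8612014 ]
top {'vfov': 53.304236612131994, 'cx': 255.6035169734536, 'cy': 192.3262328750982, 'R': array([[ 0.02863617, -0.99956896, -0.0064698 ],
       [-0.99587164, -0.0279713 , -0.08635553],
       [ 0.08613734,  0.00891598, -0.99624338]]), 't': array([ -20.50521395,  608.12010885, 1343.56884359])} [ 490.46531909  -15.46570101 1390.90342976]
{'time': 0.1, 'qpos': array([-1.23016605,  0.68990719, -0.19453422,  1.56624488,  0.1572876 ,
        0.90249257, -0.21510593]), 'qd': array([ 0.00101274, -0.00373672,  0.00076665, -0.00377724,  0.00081324,
       -0.00033649, -0.00037064]), 'effort': array([-3.88386659e-03, -5.40603554e+01, -1.27159037e+00, -1.58985811e+01,
        9.42019484e-03,  4.40486256e-03, -1.98822352e-05]), 'tcp_pos': array([188.61840354, 595.19893209, 203.25892032]), 'tool_rot': array([[-9.53318165e-01,  3.01967404e-01, -4.04254632e-04],
       [ 3.01967658e-01,  9.53316808e-01, -1.61178333e-03],
       [-1.01323293e-04, -1.65861415e-03, -9.99998619e-01]]), 'contact_force': array([ 0.44604067, -0.11211394, -0.27608602]), 'ft_torque': array([ 0.03359654, -0.02062959, -0.05109931]), 'width': 85.49715326248673}
```

View pics/top0.png

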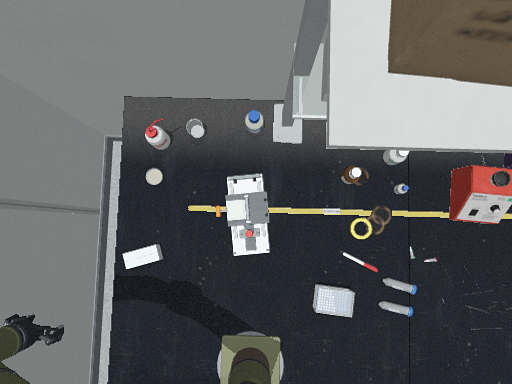

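View pics/side0.png

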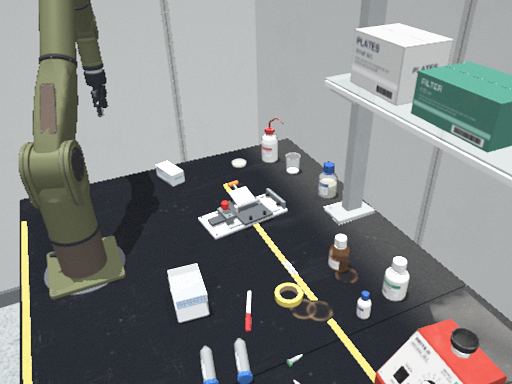

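Run:
```python
import cv2,numpy as np
a=cv2.imread("pics/top0.png")[165:265,195:290];b=cv2.imread("pics/side0.png")[170:245,190:300]
a=cv2.resize(a,(570,600),interpolation=cv2.INTER_CUBIC)
b=cv2.resize(b,(770,525),interpolation=cv2.INTER_CUBIC)
cv2.imwrite("pics/ct.png",a);cv2.imwrite("pics/cs.png",b)
```

```text
(no output)
```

View pics/ct.png

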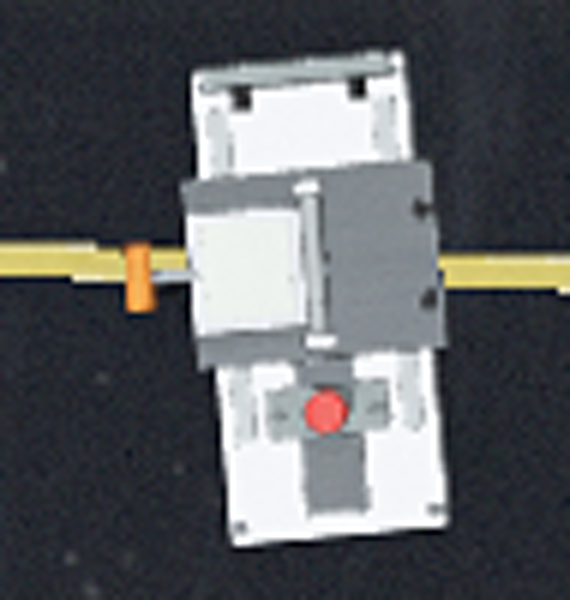

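View pics/cs.png

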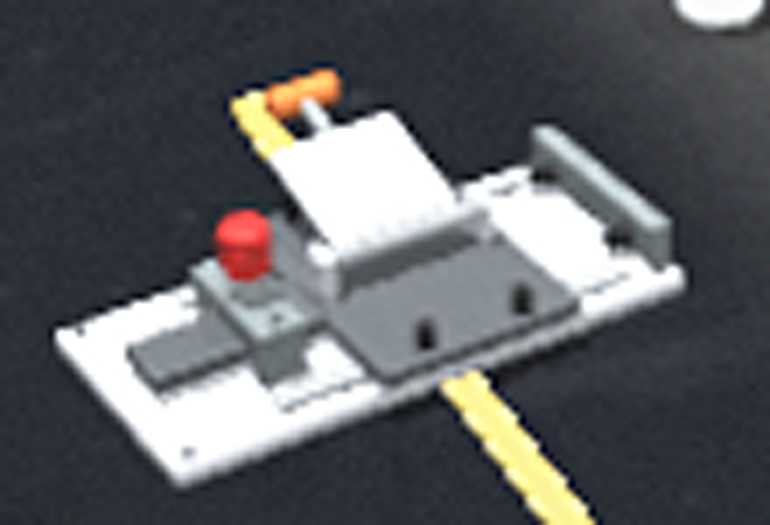

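```bash
cat > h.py <<'E'
from workcell import robot
import cv2,numpy as np
from scipy.optimize import least_squares
def proj(n,X):
    m=robot.camera_model(n);f=192/np.tan(np.radians(m["vfov"]/2))
    c=np.array(m["R"])@X+np.array(m["t"]);return np.array([m["cx"]+f*c[0]/c[2],m["cy"]+f*c[1]/c[2]])
def jig(p,P):
    c,s=np.cos(p[2]),np.sin(p[2]);return np.array([p[0]+c*P[0]-s*P[1],p[1]+s*P[0]+c*P[1],P[2]])
def tee(p,th): return jig(p,[0,104*np.cos(th),45+104*np.sin(th)])
E
python3 - <<'E'
from h import *
T=[((-160,65,12),(230,545)),((-160,-65,12),(446,525)),((125,-65,12),(403,52)),((125,65,12),(193,70)),((-85,0,83),(326,410)),('tee',(141,278))]
S=[((-160,65,12),(57,335)),((-160,-65,12),(180,470)),((125,-65,12),(685,270)),((-85,0,70),(244,246)),('tee',(304,92))]
obs=[("top",P,(np.array(u)+.5)/6-.5+[195,165]) for P,u in T]+[("side",P,(np.array(u)+.5)/7-.5+[190,170]) for P,u in S]
def res(p): return np.concatenate([proj(n,tee(p,p[3]) if P=='tee' else jig(p,P))-u for n,P,u in obs])
r=least_squares(res,[490,0,0,.2]);print(r.x,res(r.x).reshape(-1,2).round(2))
p=r.x;np.save("p.npy",p)
print(tee(p,p[3]),tee(p,0),tee(p,np.pi),jig(p,[0,0,45]),jig(p,[-85,0,70]))
E
```

```text
[5.48011006e+02 2.67097466e+01 1.18661806e-01 3.52222770e-01] [[-0.28  0.02]
 [ 0.    0.06]
 [-0.12  0.01]
 [-0.75  0.23]
 [-0.49  0.22]
 [-0.22 -0.07]
 [ 0.25  0.03]
 [-0.17  0.56]
 [ 0.47  1.01]
 [ 0.62  0.86]
 [ 0.08 -0.06]]
[536.45496788 123.63856461  80.87843667] [535.69911909 129.97841289  45.        ] [560.32289338 -76.55891967  45.        ] [548.01100623  26.70974661  45.        ] [463.60873091  16.64714654  70.        ]
```

```bash
cat >> h.py <<'E'
from scipy.spatial.transform import Rotation as Ro
def Rt(yaw,tilt=0):
    y=np.array([np.cos(yaw),np.sin(yaw),0]);z=np.array([0,0,-1.]);return np.c_[np.cross(y,z),y,z]
def delta(g,yaw,s=None):
    "g = desired grasp point, tool down"
    s=s or robot.get_state();R=s["tool_rot"];T=Rt(yaw)
    tcp=np.array(g)+19*T[:,2]
    return np.r_[R.T@(tcp-s["tcp_pos"]),Ro.from_matrix(R.T@T).as_rotvec(degrees=True)].round(1)
E
python3 - <<'E'
from h import *
p=np.load("p.npy");t=tee(p,p[3])
print(robot.get_state()["tcp_pos"],delta(t+[0,0,75],p[2]),delta(t+[0,0,-3],p[2]))
E
```

```text
[188.61840354 595.19893209 203.25892032] [-4.740e+02 -3.444e+02  6.700e+01 -1.000e-01  1.000e-01  6.560e+01] [-4.740e+02 -3.443e+02  1.450e+02 -1.000e-01  1.000e-01  6.560e+01]
```

move_arm([
  [[-237, -172, 10, 0, 0, 33], [-474, -344, 30, 0, 0, 65.6], [-474, -344, 50, 0, 0, 65.6], [-474, -344, 60, 0, 0, 65.6], [-474, -344, 60, 0, 0, 65.6], [-474, -344, 60, 0, 0, 65.6], [-474, -344, 60, 0, 0, 65.6], [-474, -344, 60, 0, 0, 65.6], [-474, -344, 60, 0, 0, 65.6], [-474, -344, 60, 0, 0, 65.6], [-474, -344, 60, 0, 0, 65.6], [-474, -344, 60, 0, 0, 65.6]],
], jaw=75, squeeze=30)

```text
time: 1.1
tcp_pos: [484.5, 193.8, 153.6]
tool_rot: [[-0.119, 0.993, -0.001], [0.993, 0.119, -0.002], [-0.002, -0.001, -1.0]]
contact_force: [1.0, 0.7, -0.1]
width: 75.0
```

Run:
```python
from h import *
p=np.load("p.npy");t=tee(p,p[3]);s=robot.get_state()
print(s["time"],s["tcp_pos"],s["qpos"].round(2),delta(t+[0,0,75],p[2],s),delta(t+[0,0,-3],p[2],s))
```

```text
1.1 [484.47854709 193.84646809 153.6007898 ] [-0.5   0.63  0.05  1.93 -0.05  0.58 -0.3 ] [-75.9  43.3  16.8  -0.1   0.1   0.1] [-75.7  43.3  94.8  -0.1   0.1   0.1]
```

move_arm([
  [[-40, 22, 5, 0, 0, 0], [-76, 43, 10, 0, 0, 0], [-76, 43, 10, 0, 0, 0], [-76, 43, 10, 0, 0, 0], [-76, 43, 10, 0, 0, 0]],
])

```text
time: 1.52
tcp_pos: [535.7, 123.5, 143.3]
tool_rot: [[-0.118, 0.993, -0.002], [0.993, 0.118, -0.002], [-0.001, -0.002, -1.0]]
contact_force: [-0.0, 1.3, 0.6]
width: 75.3
```

Run:
```python
from h import *
p=np.load("p.npy");t=tee(p,p[3]);s=robot.get_state()
print(s["time"],s["tcp_pos"],s["contact_force"],delta(t+[0,0,-3],p[2],s))
o=[]
for n in("top","side"):
    u=proj(n,t);im=robot.capture(n)
    x,y=(u-[40,32]).astype(int);c=cv2.resize(im[y:y+64,x:x+80,::-1],(400,320),interpolation=cv2.INTER_CUBIC);o.append(c)
    print(n,u,x,y, proj(n,s["tcp_pos"]))
cv2.imwrite("pics/c1.png",np.hstack(o))
```

```text
1.5167 [535.71034829 123.51627562 143.25005428] [-0.03718977  1.2525611   0.63351757] [ 0.1  1.  84.4 -0.1  0.1 -0. ]
top [217.86828103 210.84681327] 177 178 [215.89489159 210.34731022]
side [233.08338974 182.65221104] 193 150 [231.89785878 167.43139745]
```

View pics/c1.png

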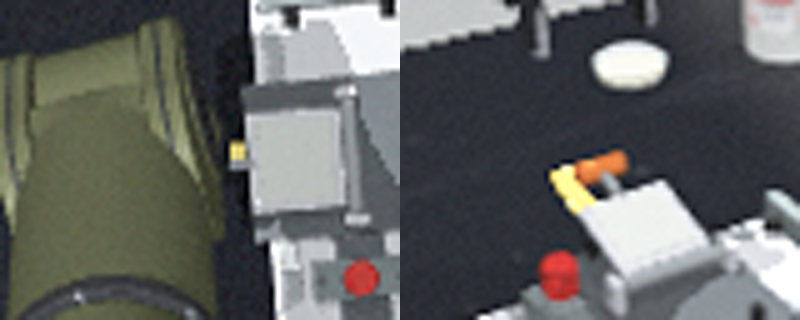

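The side view (right half) shows the two fingers at (540,45) and (650,15), straddling the tee at about (600,165), so the aim agrees. I'll descend next.

move_arm([
  [[0, 1, 30, 0, 0, 0], [0, 1, 60, 0, 0, 0], [0, 1, 75, 0, 0, 0], [0, 1, 84, 0, 0, 0], [0, 1, 84, 0, 0, 0], [0, 1, 84, 0, 0, 0]],
])

```text
time: 2.12
tcp_pos: [535.7, 126.8, 59.9]
tool_rot: [[-0.124, 0.992, -0.002], [0.992, 0.124, -0.0], [-0.0, -0.002, -1.0]]
contact_force: [0.3, 0.1, 0.3]
width: 75.3
```

move_arm([
  [[0, 0, 0, 0, 0, 0], [0, 0, 0, 0, 0, 0], [0, 0, 0, 0, 0, 0], [0, 0, 0, 0, 0, 0], [0, 0, 0, 0, 0, 0], [0, 0, 0, 0, 0, 0], [0, 0, 0, 0, 0, 0], [0, 0, 0, 0, 0, 0]],
], jaw=25, squeeze=35)

```text
time: 2.78
tcp_pos: [535.7, 126.7, 59.9]
tool_rot: [[-0.124, 0.992, -0.002], [0.992, 0.124, -0.0], [-0.0, -0.002, -1.0]]
contact_force: [-1.1, 0.6, -0.5]
width: 24.7
```

Run:
```python
from h import *
p=np.load("p.npy");s=robot.get_state()
print(s["contact_force"],s["width"],s["tcp_pos"]-19*np.array([0,0,-1]),tee(p,p[3]))
# arc rows in tool axes relative to current pose
R=s["tool_rot"];t0=tee(p,p[3])
th=np.linspace(p[3],np.pi+.02,34)[1:]
for a in th: print(a.round(2),(R.T@(tee(p,a)-t0)).round(0))
```

```text
[-1.08566514  0.64992597 -0.48529484] 24.673510789985656 [535.66977679 126.74428619  78.88453737] [536.45496788 123.63856461  80.87843667]
0.44 [-3. -0. -8.]
0.52 [ -7.  -0. -16.]
0.61 [-12.  -0. -23.]
0.69 [-18.  -0. -31.]
0.78 [-24.  -0. -37.]
0.86 [-30.  -0. -43.]
0.95 [-37.  -0. -49.]
1.03 [-44.  -0. -53.]
1.12 [-52.  -0. -58.]
1.2 [-60.  -0. -61.]
1.29 [-69.  -1. -64.]
1.37 [-77.  -1. -66.]
1.46 [-86.  -1. -67.]
1.54 [-95.  -1. -68.]
1.63 [-104.   -1.  -68.]
1.71 [-112.   -1.  -67.]
1.8 [-121.   -1.  -65.]
1.88 [-130.   -1.  -63.]
1.97 [-138.   -1.  -60.]
2.05 [-146.   -1.  -56.]
2.14 [-154.   -1.  -52.]
2.23 [-161.   -1.  -47.]
2.31 [-168.   -1.  -41.]
2.4 [-174.   -1.  -35.]
2.48 [-180.   -1.  -28.]
2.57 [-185.   -1.  -21.]
2.65 [-189.   -1.  -13.]
2.74 [-193.   -1.   -5.]
2.82 [-196.   -1.    3.]
2.91 [-199.   -1.   12.]
2.99 [-200.   -1.   20.]
3.08 [-201.   -1.   29.]
3.16 [-202.   -1.   38.]
```

```bash
cat >> h.py <<'E'
def crop(name,c,k=8,w=96,h=72,cams=("side",)):
    o=[]
    for n in cams:
        u=proj(n,np.array(c));im=robot.capture(n);x,y=(u-[w/2,h/2]).astype(int)
        o.append(cv2.resize(im[y:y+h,x:x+w,::-1],(w*k,h*k),interpolation=cv2.INTER_CUBIC));print(n,x,y)
    cv2.imwrite(f"pics/{name}.png",np.hstack(o))
E
python3 - <<'E'
from h import *
p=np.load("p.npy");crop("c2",tee(p,p[3]),8,96,72)
s=robot.get_state();print(proj("side",s["tcp_pos"]))
E
```

```text
side 185 146
[232.87734547 187.29779263]
```

View pics/c2.png

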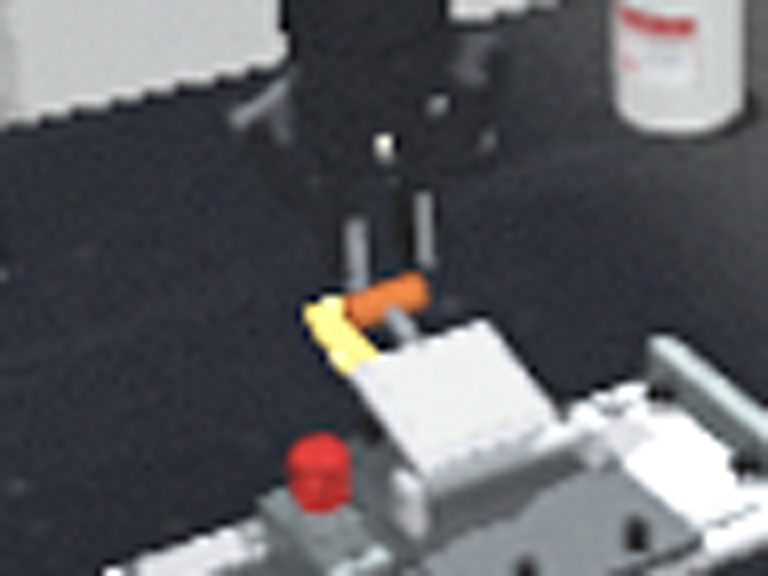

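Run:
```python
from h import *
p=np.load("p.npy");s=robot.get_state()
im=robot.capture("side")[150:200,200:264,::-1].astype(float)
im=cv2.resize(np.clip(255*(im/255)**.4,0,255).astype(np.uint8),(768,600),interpolation=cv2.INTER_CUBIC)
for P,c in((s["tcp_pos"],(255,0,255)),(s["tcp_pos"]+[0,0,19],(0,255,0))):
    u=((proj("side",P)-[200,150]+.5)*12).astype(int);cv2.drawMarker(im,tuple(int(i) for i in u),c,0,14,1)
cv2.imwrite("pics/c3.png",im)
```

```text
(no output)
```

View pics/c3.png

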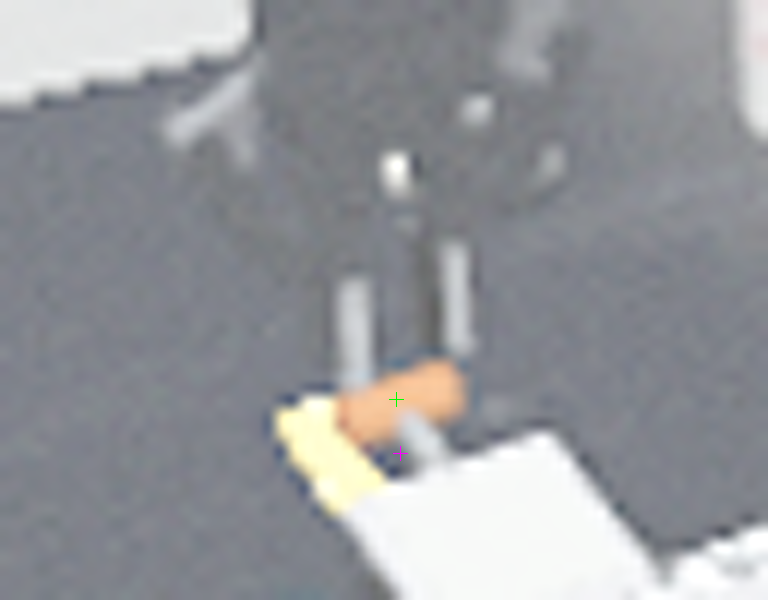

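Run:
```python
from h import *
s=robot.get_state();print(s["tcp_pos"],proj("side",s["tcp_pos"]),proj("side",s["tcp_pos"]+[0,0,73]),proj("side",s["tcp_pos"]+[0,0,30]))
a=np.array([188.6,595.2,203.3]);print(proj("side",a),proj("side",a+[0,0,30]),proj("top",a),proj("top",a+[0,0,73]))
i=cv2.imread("pics/side0.png")[80:140,65:125];j=cv2.imread("pics/top0.png")[300:360,10:70]
o=[]
for im,n,x,y in((i,"side",65,80),(j,"top",10,300)):
    im=cv2.resize((255*(im/255)**.5).astype(np.uint8),(400,400),interpolation=cv2.INTER_CUBIC)
    u=(proj(n,a)-[x,y]+.5)*400/60;cv2.drawMarker(im,tuple(int(v) for v in u),(255,0,255),0,16,1);o.append(im)
cv2.imwrite("pics/c4.png",np.hstack(o))
```

```text
[535.60919978 126.74659232  59.8134694 ] [232.86756619 187.31297279] [231.69722142 169.63512307] [232.39381745 180.15708232]
[105.36378118 121.97949504] [103.72789622 114.88680456] [ 54.43601207 319.36952238] [ 40.84642456 325.63434226]
```

View pics/c4.png

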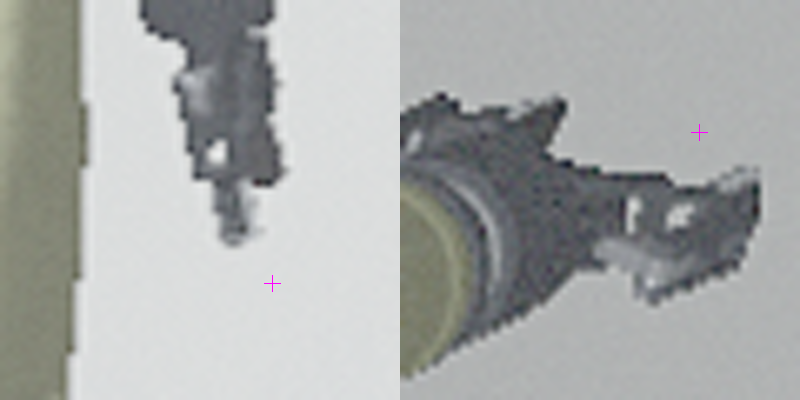

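The fingers closed to 25 mm without touching the bar. In the side view the tips appear about 30 mm higher than the reported TCP. I'll check height by touching the worktop in a clear spot.

move_arm([
  [[0, 0, -40, 0, 0, 0], [30, 0, -40, 0, 0, 0], [60, 0, -40, 0, 0, 0], [80, 0, -10, 0, 0, 0], [80, 0, 20, 0, 0, 0], [80, 0, 35, 0, 0, 0], [80, 0, 40, 0, 0, 0], [80, 0, 40, 0, 0, 0], [80, 0, 40, 0, 0, 0]],
])

```text
time: 3.63
tcp_pos: [526.2, 205.8, 20.3]
tool_rot: [[-0.123, 0.992, -0.002], [0.992, 0.123, -0.0], [-0.0, -0.002, -1.0]]
contact_force: [0.2, -0.3, -0.1]
width: 25.2
```

Run:
```python
from h import *
s=robot.get_state();a=s["tcp_pos"];print(s["time"],a,s["contact_force"],s["qpos"])
im=robot.capture("side")[:,:,::-1]
c=proj("side",a).astype(int);x,y=c[0]-40,c[1]-45
im=cv2.resize((255*(im[y:y+60,x:x+80]/255)**.5).astype(np.uint8),(800,600),interpolation=cv2.INTER_CUBIC)
print(x,y)
for P,c in((a,(255,0,255)),(a*[1,1,0],(0,255,0))):
    u=(proj("side",P)-[x,y]+.5)*10;cv2.drawMarker(im,tuple(int(v) for v in u),c,0,16,1)
cv2.imwrite("pics/c5.png",im)
```

```text
3.6333 [526.20102168 205.7611155   20.33282917] [ 0.22646472 -0.32707953 -0.0847254 ] [-0.4710599   0.89001424  0.02902265  1.87866186 -0.06236603  0.37533855
 -0.27135227]
183 141
```

View pics/c5.png

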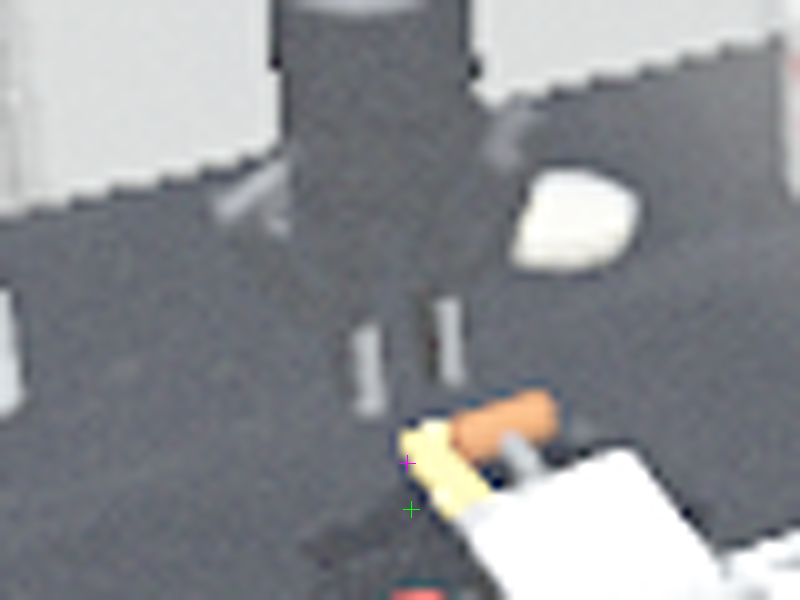

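move_arm([
  [[0, 0, 4, 0, 0, 0], [0, 0, 8, 0, 0, 0], [0, 0, 11, 0, 0, 0], [0, 0, 14, 0, 0, 0], [0, 0, 16, 0, 0, 0], [0, 0, 18, 0, 0, 0], [0, 0, 18, 0, 0, 0]],
])

```text
time: 4.27
tcp_pos: [526.3, 205.9, 2.4]
tool_rot: [[-0.123, 0.992, -0.001], [0.992, 0.123, -0.0], [0.0, -0.001, -1.0]]
contact_force: [-0.3, -0.4, 0.5]
width: 24.6
```

move_arm([
  [[0, 0, 2, 0, 0, 0], [0, 0, 4, 0, 0, 0], [0, 0, 5, 0, 0, 0], [0, 0, 6, 0, 0, 0], [0, 0, 6, 0, 0, 0]],
])

```text
time: 4.68
tcp_pos: [526.2, 205.8, -3.8]
tool_rot: [[-0.123, 0.992, -0.001], [0.992, 0.123, -0.0], [-0.0, -0.001, -1.0]]
contact_force: [-1.1, 0.8, -0.3]
width: 24.8
```

Reported z is already below 0 with no contact, so the tip really is higher than reported. I'll go on down carefully.

move_arm([
  [[0, 0, 2, 0, 0, 0], [0, 0, 4, 0, 0, 0], [0, 0, 6, 0, 0, 0], [0, 0, 8, 0, 0, 0], [0, 0, 8, 0, 0, 0]],
])

```text
time: 5.1
tcp_pos: [525.9, 205.7, -12.3]
tool_rot: [[-0.123, 0.992, -0.002], [0.992, 0.123, -0.001], [-0.0, -0.002, -1.0]]
contact_force: [0.2, -0.6, -0.5]
width: 24.7
```

move_arm([
  [[0, 0, 1.5, 0, 0, 0], [0, 0, 3, 0, 0, 0], [0, 0, 4.5, 0, 0, 0], [0, 0, 6, 0, 0, 0], [0, 0, 6, 0, 0, 0]],
])

```text
time: 5.52
tcp_pos: [525.7, 205.7, -18.6]
tool_rot: [[-0.123, 0.992, -0.002], [0.992, 0.123, -0.001], [-0.0, -0.003, -1.0]]
contact_force: [0.2, 0.6, 0.8]
width: 25.2
```

move_arm([
  [[0, 0, 1, 0, 0, 0], [0, 0, 2, 0, 0, 0], [0, 0, 3, 0, 0, 0], [0, 0, 4, 0, 0, 0], [0, 0, 4, 0, 0, 0]],
])

```text
time: 5.93
tcp_pos: [525.6, 205.6, -22.8]
tool_rot: [[-0.123, 0.992, -0.003], [0.992, 0.123, -0.001], [-0.0, -0.003, -1.0]]
contact_force: [0.5, 0.4, 0.1]
width: 25.1
```

move_arm([
  [[0, 0, 1, 0, 0, 0], [0, 0, 2, 0, 0, 0], [0, 0, 3, 0, 0, 0], [0, 0, 4, 0, 0, 0], [0, 0, 4, 0, 0, 0]],
])

```text
time: 6.35
tcp_pos: [525.4, 205.6, -27.0]
tool_rot: [[-0.123, 0.992, -0.003], [0.992, 0.123, -0.001], [-0.001, -0.003, -1.0]]
contact_force: [0.7, -0.4, 0.3]
width: 24.8
```

move_arm([
  [[0, 0, 1, 0, 0, 0], [0, 0, 2, 0, 0, 0], [0, 0, 3, 0, 0, 0], [0, 0, 4, 0, 0, 0], [0, 0, 4, 0, 0, 0]],
])

```text
time: 6.77
tcp_pos: [525.6, 205.6, -27.5]
tool_rot: [[-0.123, 0.992, -0.002], [0.992, 0.123, -0.0], [-0.0, -0.002, -1.0]]
contact_force: [-6.1, -2.0, 33.0]
width: 25.1
```

move_arm([
  [[0, 0, 1, 0, 0, 0], [0, 0, 2, 0, 0, 0], [0, 0, 3, 0, 0, 0], [0, 0, 4, 0, 0, 0], [0, 0, 4, 0, 0, 0]],
])

```text
time: 7.18
tcp_pos: [526.4, 205.9, -27.5]
tool_rot: [[-0.123, 0.992, 0.0], [0.992, 0.123, 0.001], [0.001, 0.0, -1.0]]
contact_force: [-6.4, -0.7, 38.8]
width: 24.8
```

move_arm([
  [[0, 0, -60, 0, 0, 0], [0, 0, -100, 0, 0, 0], [0, 0, -100, 0, 0, 0], [0, 0, -100, 0, 0, 0]],
], jaw=75)

```text
time: 7.52
tcp_pos: [529.8, 207.0, 76.8]
tool_rot: [[-0.122, 0.992, 0.008], [0.992, 0.122, 0.004], [0.003, 0.009, -1.0]]
contact_force: [0.7, 0.2, -0.2]
width: 72.0
```

Run:
```python
from h import *
print(robot.get_state()["tcp_pos"])
b=lambda d:proj("side",np.array([527.5,194.8,47.5])+d)
print(b([0,0,0]),"obs 223.7 180.1",b([10,0,0])-b([0,0,0]),b([0,10,0])-b([0,0,0]))
# c3: mid tip (405,367)/12 +[200,150]
print(proj("side",np.array([537,115.7,59.8+27.2])),"obs",405/12-.5+200,367/12-.5+150)
# start, open fingers +10 back
a=np.array([188.6,595.2,203.3+27.2+12]);print(proj("side",a),"obs",235/6.67+65-.5,243/6.67+80-.5)
```

```text
[529.76521218 206.99609081  76.80031418]
[224.16643459 182.00301339] obs 223.7 180.1 [ 2.50566984 -0.63721264] [-0.96310191 -1.23902249]
[233.97220574 182.18056417] obs 233.25 180.08333333333334
[103.21999997 112.68472372] obs 99.73238380809596 115.93178410794603
```

Run:
```python
from h import *
p=np.load("p.npy");s=robot.get_state()
print(s["tcp_pos"],delta([534.5,113,33+19],p[2],s))
```

```text
[529.76521218 206.99609081  76.80031418] [-94.   -7.2  43.5   0.5  -0.2   0.2]
```

move_arm([
  [[-35, -2, -5, 0, 0, 0], [-70, -5, -5, 0, 0, 0], [-94, -7, 0, 0, 0, 0], [-94, -7, 0, 0, 0, 0], [-94, -7, 15, 0, 0, 0], [-94, -7, 30, 0, 0, 0], [-94, -7, 43, 0, 0, 0], [-94, -7, 43, 0, 0, 0], [-94, -7, 43, 0, 0, 0]],
])

```text
time: 8.27
tcp_pos: [533.6, 113.2, 32.3]
tool_rot: [[-0.123, 0.992, 0.006], [0.992, 0.123, 0.004], [0.003, 0.006, -1.0]]
contact_force: [-0.2, -0.0, 0.1]
width: 75.2
```

Run:
```python
from h import *
p=np.load("p.npy");s=robot.get_state();a=s["tcp_pos"];print(s["time"],a,s["contact_force"],s["width"])
im=robot.capture("side")[:,:,::-1]
x,y=195,145
im=cv2.resize((255*(im[y:y+60,x:x+80]/255)**.5).astype(np.uint8),(800,600),interpolation=cv2.INTER_CUBIC)
for P,c in((a+[0,0,27],(255,0,255)),(tee(p,p[3]),(0,255,0))):
    u=(proj("side",P)-[x,y]+.5)*10;cv2.drawMarker(im,tuple(int(v) for v in u),c,0,16,1)
cv2.imwrite("pics/c6.png",im)
```

```text
8.2667 [533.61115083 113.21688713  32.30543105] [-0.22628935 -0.00307728  0.07057537] 75.2336659887179
```

View pics/c6.png

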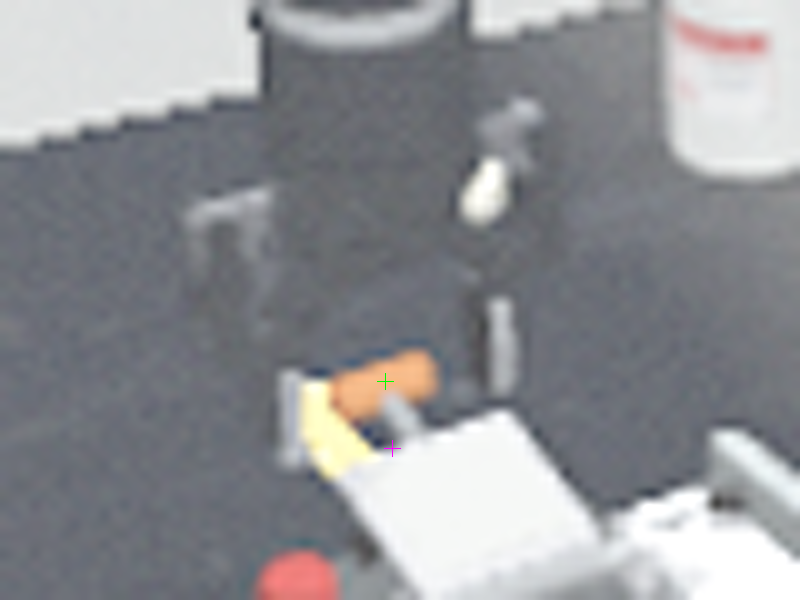

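The fingers straddle the bar: left (292,370-465), right (500,300-390), with the bar centre at (385,381). They sit about 3 mm too far along +x, so I'll correct that and close.

move_arm([
  [[0, -3, 0, 0, 0, 0], [0, -3, 0, 0, 0, 0], [0, -3, 0, 0, 0, 0], [0, -3, 0, 0, 0, 0], [0, -3, 0, 0, 0, 0], [0, -3, 0, 0, 0, 0], [0, -3, 0, 0, 0, 0], [0, -3, 0, 0, 0, 0]],
], jaw=25, squeeze=35)

```text
time: 8.98
tcp_pos: [535.9, 114.0, 34.4]
tool_rot: [[-0.122, 0.992, 0.016], [0.993, 0.122, 0.006], [0.004, 0.017, -1.0]]
contact_force: [5.8, -0.3, 1.0]
width: 35.3
```

Gripped at 35.3 mm. Swinging in stages along the arc.

move_arm([
  [[-3, 0, -8, 0, 0, 0], [-7, 0, -16, 0, 0, 0], [-12, 0, -23, 0, 0, 0], [-18, 0, -31, 0, 0, 0], [-24, 0, -37, 0, 0, 0], [-30, 0, -43, 0, 0, 0], [-37, 0, -49, 0, 0, 0], [-44, 0, -53, 0, 0, 0], [-44, 0, -53, 0, 0, 0], [-44, 0, -53, 0, 0, 0]],
])

```text
time: 9.82
tcp_pos: [542.0, 69.9, 88.4]
tool_rot: [[-0.121, 0.992, 0.02], [0.993, 0.121, 0.007], [0.005, 0.02, -1.0]]
contact_force: [4.6, 2.9, 2.6]
width: 34.1
```

Run:
```python
from h import *
s=robot.get_state();p=np.load("p.npy")
print(s["tcp_pos"],s["contact_force"],s["width"],s["ft_torque"],(s["tool_rot"].T@s["contact_force"]).round(1))
R=s["tool_rot"]
print([ (R.T@(tee(p,a)-tee(p,1.03))).round(0)[[0,2]].tolist() for a in np.arange(1.12,1.99,.1)])
```

```text
[541.9892102   69.86379348  88.35195453] [4.58613916 2.86091996 2.6379312 ] 34.07653725257342 [ 0.72741283 -0.9304499  -0.15283368] [ 2.3  5.  -2.5]
[[-8.0, -4.0], [-18.0, -9.0], [-28.0, -12.0], [-38.0, -14.0], [-48.0, -15.0], [-59.0, -15.0], [-69.0, -14.0], [-79.0, -12.0], [-89.0, -9.0]]
```

move_arm([
  [[-9, 0, -4, 0, 0, 0], [-18, 0, -9, 0, 0, 0], [-28, 0, -12, 0, 0, 0], [-38, 0, -14, 0, 0, 0], [-48, 0, -15, 0, 0, 0], [-59, 0, -15, 0, 0, 0], [-69, 0, -14, 0, 0, 0], [-79, 0, -12, 0, 0, 0], [-89, 0, -9, 0, 0, 0], [-89, 0, -9, 0, 0, 0], [-89, 0, -9, 0, 0, 0]],
])

```text
time: 10.73
tcp_pos: [550.1, -20.2, 96.2]
tool_rot: [[-0.119, 0.993, 0.015], [0.993, 0.119, 0.006], [0.004, 0.015, -1.0]]
contact_force: [-0.5, 0.2, -0.2]
width: 25.0
```

Run:
```python
from h import *
s=robot.get_state();p=np.load("p.npy")
R=s["tool_rot"];print(s["width"],(R.T@s["contact_force"]).round(1))
print([ (R.T@(tee(p,a)-tee(p,1.92))).round(0)[[0,2]].tolist() for a in np.arange(2.02,3.16,.1)])
im=robot.capture("side");cv2.imwrite("pics/c7.png",cv2.resize(im[130:220,190:310,::-1],(800,600),interpolation=cv2.INTER_CUBIC))
```

```text
24.96620422305578 [ 0.3 -0.5  0.2]
[[-10.0, 4.0], [-19.0, 9.0], [-27.0, 15.0], [-35.0, 21.0], [-43.0, 29.0], [-49.0, 37.0], [-55.0, 46.0], [-60.0, 55.0], [-63.0, 65.0], [-66.0, 75.0], [-68.0, 85.0], [-69.0, 95.0]]
```

Width 25: the bar slipped out. I'll locate the orange bar by colour rather than spend a view.

```bash
cat >> h.py <<'E'
def orange(n):
    h=cv2.cvtColor(robot.capture(n),cv2.COLOR_RGB2HSV);m=cv2.inRange(h,(5,150,90),(16,255,255))
    k,l,st,c=cv2.connectedComponentsWithStats(m)
    return [(st[i,4],c[i].round(1),st[i,:4]) for i in range(1,k) if st[i,4]>8 and 180<c[i][0]<300 and 130<c[i][1]<270]
E
python3 - <<'E'
from h import *
p=np.load("p.npy")
for n in("side","top"): print(n,orange(n))
for a in np.arange(.3,3.2,.2): print(round(a,2),proj("side",tee(p,a)).round(1),proj("top",tee(p,a)).round(1),tee(p,a).round(0))
E
```

```text
side [(np.int32(23), array([251.9, 180.2]), array([250, 178,   5,   6], dtype=int32))]
top []
0.3 [232.9 183.7] [217.5 210.9] [536. 125.  76.]
0.5 [233.7 180.1] [219.3 210.5] [537. 117.  95.]
0.7 [235.1 177.3] [222.3 210. ] [539. 106. 112.]
0.9 [237.  175.5] [226.4 209.4] [540.  91. 126.]
1.1 [239.3 174.8] [231.4 208.8] [542.  74. 138.]
1.3 [242.  175.3] [237.1 208.2] [545.  54. 145.]
1.5 [245. 177.] [243.4 207.5] [547.  34. 149.]
1.7 [248.2 179.8] [249.7 207. ] [550.  13. 148.]
1.9 [251.4 183.7] [255.9 206.5] [552.  -7. 143.]
2.1 [254.5 188.5] [261.7 206.1] [554. -25. 135.]
2.3 [257.3 194. ] [266.7 205.8] [556. -42. 123.]
2.5 [259.7 199.9] [270.7 205.7] [558. -56. 107.]
2.7 [261.6 206. ] [273.7 205.7] [559. -67.  89.]
2.9 [262.8 212. ] [275.5 205.8] [560. -74.  70.]
3.1 [263.4 217.6] [276. 206.] [560. -76.  49.]
```

View pics/c7.png

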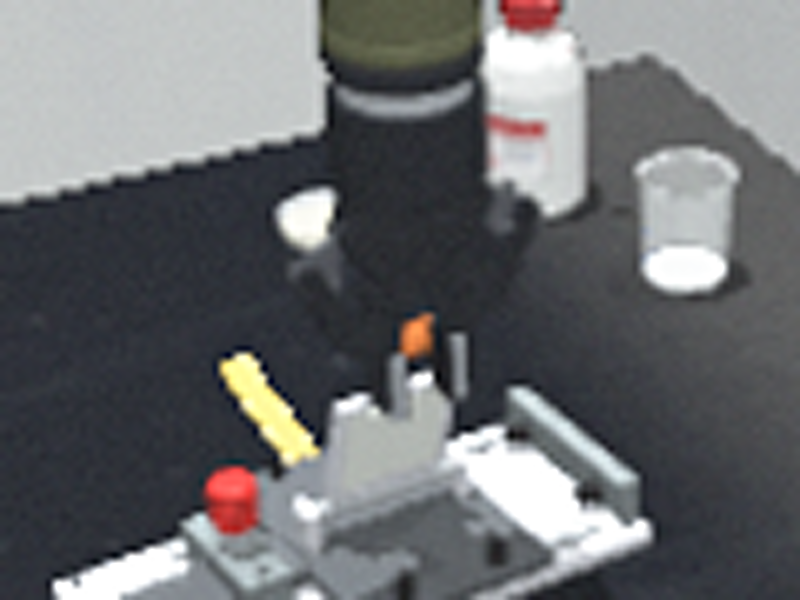

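The plate is near upright (about 1.75 rad). The fingers at (397,385) and (458,365) slipped ahead of the bar in -y and sit about 10 mm too far in x. I'll open, correct x and raise slightly, then re-measure the bar.

move_arm([
  [[-5, -5, -5, 0, 0, 0], [-10, -10, -5, 0, 0, 0], [-10, -10, -5, 0, 0, 0], [-10, -10, -5, 0, 0, 0], [-10, -10, -5, 0, 0, 0], [-10, -10, -5, 0, 0, 0]],
], jaw=75)

```text
time: 11.38
tcp_pos: [542.9, -29.0, 101.5]
tool_rot: [[-0.122, 0.992, 0.018], [0.993, 0.122, 0.007], [0.005, 0.019, -1.0]]
contact_force: [-0.1, -0.5, -0.0]
width: 75.0
```

Run:
```python
from h import *
p=np.load("p.npy");s=robot.get_state();print(s["tcp_pos"],s["contact_force"],s["time"])
print(orange("side"))
# predicted tip pixel for the c7 view: near-edge tips, for several dy (dx=8,dz=27)
for dx in(4,8):
  for dy in (0,7,14,21): print(dx,dy,proj("side",np.array([550.1+dx,-20.2-11+dy,96.2+27])).round(1))
print("obs",427.5/6.67+189.5,403/6.67+129.5)
im=robot.capture("side")[:,:,::-1];g=np.clip(255*(im/255)**.6,0,255).astype(np.uint8)
cv2.imwrite("pics/c8.png",cv2.resize(g[155:215,210:290],(800,600),interpolation=cv2.INTER_CUBIC))
```

```text
[542.87894584 -29.03906045 101.51805677] [-0.0938219  -0.54551571 -0.01112819] 11.3833
[(np.int32(36), array([249.4, 181.5]), array([244, 177,  12,   8], dtype=int32))]
4 0 [255.3 192.4]
4 7 [254.4 191.3]
4 14 [253.5 190.3]
4 21 [252.6 189.3]
8 0 [256.4 192.1]
8 7 [255.5 191. ]
8 14 [254.6 190. ]
8 21 [253.8 189. ]
obs 253.59295352323838 189.91979010494754
```

move_arm([
  [[8, 2, 0, 0, 0, 0], [15, 3, 1, 0, 0, 0], [20, 4, 2, 0, 0, 0], [20, 4, 2, 0, 0, 0], [20, 4, 2, 0, 0, 0]],
])

```text
time: 11.9
tcp_pos: [544.4, -7.8, 99.5]
tool_rot: [[-0.123, 0.992, 0.017], [0.992, 0.123, 0.008], [0.005, 0.018, -1.0]]
contact_force: [-0.4, -0.2, 0.2]
width: 74.8
```

move_arm([
  [[0, 0, 0, 0, 0, 0], [0, 0, 0, 0, 0, 0], [0, 0, 0, 0, 0, 0], [0, 0, 0, 0, 0, 0], [0, 0, 0, 0, 0, 0], [0, 0, 0, 0, 0, 0], [0, 0, 0, 0, 0, 0], [0, 0, 0, 0, 0, 0]],
], jaw=25, squeeze=70)

```text
time: 12.57
tcp_pos: [551.5, -7.4, 101.6]
tool_rot: [[-0.123, 0.992, 0.031], [0.992, 0.123, 0.009], [0.005, 0.032, -0.999]]
contact_force: [9.1, 0.7, 3.5]
width: 34.3
```

Run:
```python
from h import *
s=robot.get_state();p=np.load("p.npy");R=s["tool_rot"]
print(s["tcp_pos"],s["width"],(R.T@s["contact_force"]).round(1),s["ft_torque"],orange("side"))
print([ (R.T@(tee(p,a)-tee(p,1.79))).round(0)[[0,2]].tolist() for a in np.arange(1.89,3.2,.1)])
```

```text
[551.46084845  -7.43842025 101.59161661] 34.25009842225334 [-0.4  9.2 -3.2] [ 0.17725903 -1.65668167 -0.03930005] [(np.int32(36), array([251.4, 180.4]), array([248, 178,   8,   6], dtype=int32))]
[[-10.0, 3.0], [-20.0, 6.0], [-29.0, 11.0], [-38.0, 17.0], [-46.0, 23.0], [-54.0, 30.0], [-60.0, 38.0], [-66.0, 47.0], [-71.0, 56.0], [-75.0, 65.0], [-78.0, 75.0], [-81.0, 85.0], [-82.0, 96.0], [-82.0, 106.0]]
```

move_arm([
  [[0, 0, 0, 1, 0, 0], [0, 0, 0, 1.8, 0, 0], [-5, 0, 1, 1.8, 0, 0], [-10, 0, 3, 1.8, 0, 0], [-15, 0, 4, 1.8, 0, 0], [-20, 0, 6, 1.8, 0, 0], [-25, 0, 8, 1.8, 0, 0], [-29, 0, 11, 1.8, 0, 0], [-34, 0, 14, 1.8, 0, 0], [-38, 0, 17, 1.8, 0, 0], [-38, 0, 17, 1.8, 0, 0]],
])

```text
time: 13.53
tcp_pos: [555.7, -44.8, 83.4]
tool_rot: [[-0.122, 0.993, -0.002], [0.993, 0.122, 0.006], [0.006, -0.001, -1.0]]
contact_force: [0.1, 4.7, -3.3]
width: 33.3
```

Run:
```python
from h import *
s=robot.get_state();p=np.load("p.npy");R=s["tool_rot"]
print(s["tcp_pos"],s["width"],(R.T@s["contact_force"]).round(1),s["ft_torque"],orange("side"))
```

```text
[555.67346414 -44.78543976  83.37600557] 33.322360476294044 [4.7 0.7 3.4] [ 1.1448046   0.0971159  -0.24140394] [(np.int32(33), array([257.7, 188.7]), array([254, 186,   8,   6], dtype=int32))]
```

move_arm([
  [[-4, 0, 3, 0, 0, 0], [-8, 0, 6, 0, 0, 0], [-12, 0, 9, 0, 0, 0], [-16, 0, 13, 0, 0, 0], [-19, 0, 17, 0, 0, 0], [-22, 0, 21, 0, 0, 0], [-25, 0, 25, 0, 0, 0], [-28, 0, 30, 0, 0, 0], [-31, 0, 34, 0, 0, 0], [-32, 0, 39, 0, 0, 0], [-32, 0, 39, 0, 0, 0]],
])

```text
time: 14.5
tcp_pos: [559.7, -78.8, 43.7]
tool_rot: [[-0.12, 0.993, -0.002], [0.993, 0.12, 0.003], [0.004, -0.001, -1.0]]
contact_force: [1.3, -2.1, 3.0]
width: 32.7
```

Run:
```python
from h import *
s=robot.get_state();p=np.load("p.npy");R=s["tool_rot"]
print(s["tcp_pos"],s["width"],(R.T@s["contact_force"]).round(1),s["ft_torque"],orange("side"))
```

```text
[559.74705825 -78.82292517  43.70740919] 32.66548435364277 [-2.2  1.  -3. ] [-0.17004279  0.00612311  0.00821522] [(np.int32(22), array([263.2, 202.9]), array([260, 201,   7,   5], dtype=int32))]
```

move_arm([
  [[-2, 0, 5, 0, 0, 0], [-4, 0, 9, 0, 0, 0], [-5, 0, 14, 0, 0, 0], [-7, 0, 19, 0, 0, 0], [-8, 0, 24, 0, 0, 0], [-9, 0, 29, 0, 0, 0], [-10, 0, 34, 0, 0, 0], [-10, 0, 40, 0, 0, 0], [-10, 0, 45, 0, 0, 0], [-10, 0, 48, 0, 0, 0], [-10, 0, 48, 0, 0, 0]],
])

```text
time: 15.47
tcp_pos: [561.4, -89.0, -4.7]
tool_rot: [[-0.116, 0.993, -0.0], [0.993, 0.116, 0.003], [0.003, -0.0, -1.0]]
contact_force: [0.4, -4.3, 2.6]
width: 32.9
```

Run:
```python
from h import *
s=robot.get_state();p=np.load("p.npy");R=s["tool_rot"]
print(s["tcp_pos"],s["width"],(R.T@s["contact_force"]).round(1),s["ft_torque"],orange("side"),proj("side",tee(p,3.0)),proj("side",tee(p,3.14)))
```

```text
[561.41138282 -88.99802846  -4.70812585] 32.88313905525181 [-4.3 -0.1 -2.6] [-0.11293921 -0.76558015 -0.98290319] [(np.int32(26), array([265.2, 215. ]), array([262, 213,   7,   6], dtype=int32))] [263.20123716 214.88586814] [263.4528517  218.64994044]
```

move_arm([
  [[0, 0, 2, 0, 0, 0], [0, 0, 4, 0, 0, 0], [0, 0, 6, 0, 0, 0], [0, 0, 6, 0, 0, 0]],
])

```text
time: 15.85
tcp_pos: [560.4, -88.0, -10.7]
tool_rot: [[-0.123, 0.992, -0.003], [0.992, 0.123, 0.004], [0.004, -0.002, -1.0]]
contact_force: [2.0, -2.6, 3.7]
width: 33.1
```

Run:
```python
from h import *
print(orange("side"))
```

```text
[(np.int32(28), array([265.1, 216.4]), array([262, 214,   7,   6], dtype=int32))]
```

move_arm([
  [[0, 0, 0, 0, 0, 0], [0, 0, 0, 0, 0, 0], [0, 0, 0, 0, 0, 0]],
], jaw=60)

```text
time: 16.15
tcp_pos: [559.9, -87.2, -11.0]
tool_rot: [[-0.123, 0.992, -0.004], [0.992, 0.123, 0.005], [0.005, -0.003, -1.0]]
contact_force: [0.4, 0.9, -0.1]
width: 60.3
```

move_arm([
  [[0, 0, -40, 0, 0, 0], [0, 0, -80, 0, 0, 0], [0, 0, -120, 0, 0, 0], [20, 0, -130, 0, 0, 0], [20, 0, -130, 0, 0, 0], [20, 0, -130, 0, 0, 0], [20, 0, -130, 0, 0, 0]],
])

```text
time: 16.73
tcp_pos: [556.9, -68.5, 118.0]
tool_rot: [[-0.122, 0.992, -0.006], [0.992, 0.122, 0.004], [0.005, -0.006, -1.0]]
contact_force: [-0.1, -0.5, 0.5]
width: 60.0
```

Run:
```python
from h import *
s=robot.get_state();p=np.load("p.npy");print(s["time"],s["tcp_pos"],s["contact_force"],orange("side"),orange("top"))
for a in(2.8,2.9,3.0,3.14):print(a,proj("side",tee(p,a)),proj("top",tee(p,a)))
k=jig(p,[-85,0,70]);print(k,delta(k-[0,0,0],p[2],s),s["qpos"])
```

```text
16.7333 [556.86119947 -68.46002261 117.9909004 ] [-0.10874645 -0.49315055  0.53572709] [(np.int32(47), array([263. , 216.7]), array([258, 214,  11,   7], dtype=int32))] []
2.8 [262.26861356 209.0735774 ] [274.72643418 205.71321168]
2.9 [262.81808392 212.03076145] [275.46306065 205.78362165]
3.0 [263.20123716 214.88586814] [275.89670669 205.88276719]
3.14 [263.4528517  218.64994044] [275.99996076 206.06661788]
[463.60873091  16.64714654  70.        ] [ 95.5 -81.7  67.9  -0.3  -0.3   0.2] [ 0.07126834  0.72567313 -0.04818494  1.83894851  0.05064123  0.58456472
  0.11551503]
```

Plate measures about 3.07 rad. I'll press the bar down from above to be sure it's flat.

move_arm([
  [[-20, 0, 5, 0, 0, 0], [-20, 0, 20, 0, 0, 0], [-20, 0, 45, 0, 0, 0], [-20, 0, 65, 0, 0, 0], [-20, 0, 75, 0, 0, 0], [-20, 0, 80, 0, 0, 0], [-20, 0, 84, 0, 0, 0], [-20, 0, 87, 0, 0, 0], [-20, 0, 89, 0, 0, 0], [-20, 0, 91, 0, 0, 0], [-20, 0, 91, 0, 0, 0]],
], jaw=0)

```text
time: 17.75
tcp_pos: [558.9, -88.7, 26.8]
tool_rot: [[-0.121, 0.993, -0.006], [0.993, 0.121, 0.004], [0.004, -0.006, -1.0]]
contact_force: [0.2, 0.1, 0.5]
width: 0.3
```

move_arm([
  [[0, 0, 1, 0, 0, 0], [0, 0, 2, 0, 0, 0], [0, 0, 3, 0, 0, 0], [0, 0, 4, 0, 0, 0], [0, 0, 4, 0, 0, 0]],
])

```text
time: 18.17
tcp_pos: [559.5, -88.9, 23.9]
tool_rot: [[-0.121, 0.993, -0.005], [0.993, 0.121, 0.003], [0.004, -0.004, -1.0]]
contact_force: [-2.4, 0.3, 10.6]
width: 0.1
```

10.6 N at z 23.9, well above the hinge friction, so the plate is flat on its stop. Now lift and go over the knob.

move_arm([
  [[0, 0, -40, 0, 0, 0], [0, 0, -70, 0, 0, 0], [30, -24, -70, 0, 0, 0], [60, -48, -70, 0, 0, 0], [90, -72, -70, 0, 0, 0], [104, -84, -70, 0, 0, 0], [104, -84, -65, 0, 0, 0], [104, -84, -60, 0, 0, 0], [104, -84, -60, 0, 0, 0], [104, -84, -60, 0, 0, 0]],
], jaw=50, squeeze=60)

```text
time: 19.0
tcp_pos: [464.9, 2.9, 84.4]
tool_rot: [[-0.119, 0.993, -0.004], [0.993, 0.119, 0.003], [0.003, -0.004, -1.0]]
contact_force: [0.0, 0.4, 0.3]
width: 50.1
```

Run:
```python
from h import *
s=robot.get_state();p=np.load("p.npy");a=s["tcp_pos"];print(s["time"],a,s["width"],orange("side"))
k=jig(p,[-85,0,70]);print(delta([463,4,26+19],p[2],s),proj("side",k),proj("side",a+[1,13,27]))
im=robot.capture("side")[:,:,::-1];g=np.clip(255*(im/255)**.6,0,255).astype(np.uint8)
x,y=185,155
g=cv2.resize(g[y:y+75,x:x+100],(800,600),interpolation=cv2.INTER_CUBIC)
u=(proj("side",a+[1,13,27])-[x,y]+.5)*8;cv2.drawMarker(g,tuple(int(v) for v in u),(255,0,255),0,14,1)
cv2.imwrite("pics/c9.png",g)
```

```text
19.0 [464.88982355   2.90432167  84.3563596 ] 50.098676298185765 [(np.int32(33), array([262.6, 219. ]), array([258, 217,  11,   6], dtype=int32))]
[ 1.1 -1.5 58.4 -0.2 -0.2  0.1] [225.05122732 205.57727086] [224.95230482 195.10137269]
```

View pics/c9.png

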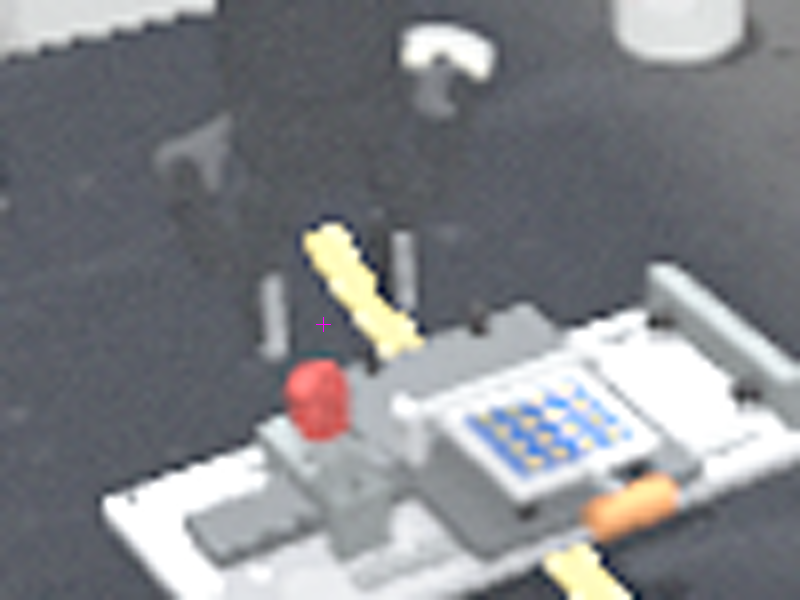

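The blue face is up and the plate flat, with the tee at (630,505). The fingers at (273,355) and (404,310) straddle the knob at (318,400), a few mm too far in +x. I'll descend with that correction and then grip.

move_arm([
  [[1, -4, 10, 0, 0, 0], [1, -4, 25, 0, 0, 0], [1, -4, 40, 0, 0, 0], [1, -4, 50, 0, 0, 0], [1, -4, 57, 0, 0, 0], [1, -4, 57, 0, 0, 0], [1, -4, 57, 0, 0, 0]],
])

```text
time: 19.68
tcp_pos: [460.5, 3.4, 27.5]
tool_rot: [[-0.119, 0.993, -0.004], [0.993, 0.119, 0.003], [0.003, -0.004, -1.0]]
contact_force: [-0.4, -0.8, 0.2]
width: 49.7
```

move_arm([
  [[0, 0, 0, 0, 0, 0], [0, 0, 0, 0, 0, 0], [0, 0, 0, 0, 0, 0], [0, 0, 0, 0, 0, 0], [0, 0, 0, 0, 0, 0], [0, 0, 0, 0, 0, 0]],
], jaw=12, squeeze=80)

```text
time: 20.18
tcp_pos: [463.4, 3.7, 28.6]
tool_rot: [[-0.119, 0.993, 0.002], [0.993, 0.119, 0.003], [0.003, 0.002, -1.0]]
contact_force: [3.5, 0.1, 6.1]
width: 20.5
```

move_arm([
  [[0, 0, -2, 0, 0, 0], [0, 0, -4, 0, 0, 0], [0, 0, -6, 0, 0, 0], [0, 0, -8, 0, 0, 0], [0, 0, -10, 0, 0, 0], [0, 0, -12, 0, 0, 0], [0, 0, -14, 0, 0, 0], [0, 0, -15, 0, 0, 0], [0, 0, -15, 0, 0, 0]],
])

```text
time: 20.93
tcp_pos: [463.4, 3.6, 43.7]
tool_rot: [[-0.119, 0.993, 0.002], [0.993, 0.119, 0.003], [0.003, 0.002, -1.0]]
contact_force: [2.3, -0.6, -11.3]
width: 20.4
```

```bash
cat >> h.py <<'E'
def red():
    h=cv2.cvtColor(robot.capture("side"),cv2.COLOR_RGB2HSV);m=cv2.inRange(h,(0,120,80),(4,255,255))|cv2.inRange(h,(172,120,80),(180,255,255))
    k,l,st,c=cv2.connectedComponentsWithStats(m)
    return [(st[i,4],c[i].round(1),st[i,:4]) for i in range(1,k) if st[i,4]>5 and abs(c[i][0]-225)<25 and abs(c[i][1]-205)<30]
E
python3 - <<'E'
from h import *
s=robot.get_state();print(s["time"],s["tcp_pos"],s["contact_force"],s["width"],red(),orange("side"))
p=np.load("p.npy");print([proj("side",jig(p,[-85,0,z])) for z in(70,86)],[proj("side",jig(p,[d,-104,45])) for d in(0,40)])
E
```

```text
20.9333 [463.37370906   3.63438373  43.7424155 ] [  2.31763911  -0.59391936 -11.27460701] 20.415232070614987 [(np.int32(37), array([226. , 200.6]), array([224, 196,   5,  10], dtype=int32))] [(np.int32(29), array([272.7, 215.1]), array([268, 213,  11,   6], dtype=int32))]
[array([225.05122732, 205.57727086]), array([224.73291704, 201.58673973])] [array([263.45379496, 218.69092123]), array([273.67599716, 214.73995345])]
```

Pull force is 11 N and the shuttle has run back: the tee moved from 262.6 to 272.7 px, with 273.7 px predicted at the stop. I'll pull a little more, up to the plunger's stop.

move_arm([
  [[0, 0, -1, 0, 0, 0], [0, 0, -2, 0, 0, 0], [0, 0, -2.5, 0, 0, 0], [0, 0, -2.5, 0, 0, 0], [0, 0, -2.5, 0, 0, 0], [0, 0, -2.5, 0, 0, 0], [0, 0, -2.5, 0, 0, 0], [0, 0, -2.5, 0, 0, 0]],
])

```text
time: 21.7
tcp_pos: [463.3, 3.7, 44.9]
tool_rot: [[-0.119, 0.993, 0.001], [0.993, 0.119, 0.003], [0.003, 0.001, -1.0]]
contact_force: [3.5, 0.6, -24.6]
width: 20.2
```

Run:
```python
from h import *
s=robot.get_state();print(s["time"],s["tcp_pos"],s["contact_force"],s["width"],red(),orange("side"))
```

```text
21.7 [463.25969354   3.68265508  44.94274327] [  3.49652666   0.63970964 -24.59628415] 20.208029046953804 [(np.int32(38), array([226.1, 200.5]), array([224, 196,   5,  10], dtype=int32))] [(np.int32(29), array([272.6, 215.2]), array([268, 213,  11,   6], dtype=int32))]
```

```bash
python3 -c "
from workcell import robot
print(robot.job_done())"
```

```text
the job is handed in; nothing more can be done
None
```

The job is done and handed in at 21.7 s of the 48 s allowed. The plate lies blue face up, the shuttle is at its rear stop, and the gripper is holding the plunger fully up.

**Last checks**
- **Plate:** I pressed it against its stop with 10.6 N, well above the hinge friction. The camera then put the tee handle at row 219.0, against 218.7 predicted for flat. I let go of it and lifted clear before touching the knob.
- **Shuttle:** the tee moved 10 px along the jig, against 10.2 px predicted for the full 40 mm, so about 39 mm of travel.
- **Plunger:** the hand rose about 16.3 mm, and the pull climbed from 11 to 25 N, which means the plunger is on its upper stop. The grip is steady at 20.2 mm.

**What disagreed or failed**
- **Height reading off:** the reported tool position was off by roughly 27 mm in height and about 13 mm in y. Because of this my first grip on the tee closed above it on nothing. I found the height error by touching the clear worktop and corrected all later moves for it.
- **Bar slipped:** the second grip lost the bar at about 1.8 rad. I regripped there with more force and finished the swing.
- **Grip width low:** openings read about 2 to 4 mm smaller than the gripped parts under load.
- **Bystanders:** I never moved near the petri dish, tape roll or bottle, but I did not check their positions at the end.

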